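# Move a brittle ceramic spacer to the gauge trough with a change of grip

### The job

The white ceramic spacer chips easily: squeeze it with no more than about 10 N, and set it down softly each time. Lift it out of its tray, rest it on the saddle that has no bearing cap on it and let go, then take it again by its two end faces, lay it in the vee of the gauge trough, centred between the cheeks' ends with its thin nose towards the brass pin, and let go. Leave the other parts where they are.

Things in the scene. Friction and masses are not known exactly. Their poses are not given: they have to be found in the camera images.
- spacer: White ceramic spacer, 0.25 kg (0.7 to 1.4 times that), lying with its axis level: a cylinder 48 mm in diameter and 44 mm long, stepping down to a nose 32 mm in diameter and 18 mm long; 62 mm long over all, end faces flat (grey plugs close the bore flush). Origin on the axis at half the overall length; x axis towards the nose. It may roll about x. It starts in the tray, nose along the tray's +x.
- spacer_nose (a point): Centre of the end face of the spacer's nose, 31 mm along +x from its origin.
- tray: Fixed grey transit tray, base 130 (x) by 110 (y) by 8 mm; origin on the bench under its centre, z up. Its white vee carries the spacer along x, axis 40 mm above the bench. Two end blocks, 64 mm wide (y), 62 mm high, inner faces at x = +35 and -35 mm, stand 4 mm from the spacer's ends, so no finger fits there; the long sides are open above the rails.
- saddle_a: Fixed aluminium saddle, base 62 (x) by 70 (y) by 8 mm, with a white vee along its x axis (a spacer in it has its axis 40 mm above the bench), open all round. Origin on the bench under its centre, z up. The spacer may lie in it with the nose either way. A black bearing cap lies on this one.
- saddle_b: Fixed saddle, the same as saddle_a; nothing lies on this one. Where the two stand may be exchanged.
- saddle_b_seat (a point): Point 40 mm above the bench over the centre of saddle_b: where the spacer's origin is when it rests in the middle of its vee.
- trough: Fixed steel gauge trough. Origin on the bench under the centre of its white vee, z up, x along the vee towards the brass pin. Base plate 8 mm thick, x from -70 to +120 mm, 100 mm wide. Two upright steel cheeks, x from -30 to +30 mm, 10 mm thick, inner faces at y = +30 and -30 mm, top 62 mm above the bench: 6 mm from the spacer's sides, so no finger fits there; both ends are open.
- trough_seat (a point): Point 40 mm above the bench over the trough's origin: where the spacer's origin is when it lies centred in the vee.
- cap_a: Black delrin bearing cap, 70 mm flange, 24 mm high, lying on saddle_a, bystander. Origin at the centre of its underside, 24 mm above the bench.
- cap_b: Black delrin bearing cap, the same as cap_a, on the bench, bystander. Origin at the centre of its underside.
- stator: Gold motor stator ring, 108 mm in diameter, 28 mm high, on the bench, bystander. Origin at the centre of its underside.
- hub: Grey metal flywheel hub, 112 mm in diameter, 78 mm high, on the bench, bystander. Origin at the centre of its underside.
- jar: White closed bottle, 60 mm in diameter, 150 mm high, on the bench, bystander. Origin at the centre of its underside.
- driver: Screwdriver, 170 mm long, lying on the bench, bystander. Its shaft points along its x axis.
- funnel: Fixed steel funnel, 80 mm across, on a post over a clear cup; 150 mm high, base 100 by 110 mm, origin on the bench under the centre of the base.
- tray_seat (a point): Point 40 mm above the bench over the centre of the tray's vee; the spacer's origin starts within 3 mm of it. The vees of tray, saddles and trough are alike: two sloping white rails 40 mm long (x), 47 mm wide over all, highest (24 mm above the bench) at y = +19 and -19 mm, lower further out.
- pin_tip (a point): Free end of the trough's short brass pin (10 mm thick), at x = 87 mm, 34 mm above the bench; the pin points back at the vee from a dark block at x 95 to 115 mm, 42 mm high.
There are look-alikes about, which are no part of the job. What is shaped like the trough but purple is not meant. What is shaped like the saddle_b but red is not meant.

How it is judged:
By the outcome, as a careful person would: the job done as asked, in the order asked, and still so for the second after the job is handed in, with the robot touching nothing.
It also fails if it takes over 67 s, if anything falls off the work surface, if the arm or the gripper's body presses on something with over 40 N, if the wrist force passes 120 N, or if a joint passes its speed limit or range.

### The arm

A 7-joint arm with a two-finger parallel gripper is mounted at the origin on the work surface. World frame = base frame: x ahead of the robot, y to its left, z up, the work surface at z = 0. Lengths are in m, angles in degrees, forces in N, time in s.
With the tool pointing down it reaches from about 0.425 to 0.875 m from the base axis. Payload 4.7 kg.
Tool frame: the origin (TCP) lies on the centre line of the jaws, within the pads' length; the fingertips stand 17 mm ahead of it and the grasp point (between the pads) lies 2 mm behind it; z points along the fingers, y is the line along which they close (so a half turn about z gives the same grasp; the last joint's range is limited). The gripper opens to 87 mm and grips with 3 to 60 N. Pads are 19 mm wide; open, the fingers measure 117 mm over their backs; the gripper's body (75 mm by 190 mm) begins 51 mm behind the grasp point.
Start: joints at [-75.338, 18.392, -4.016, 83.108, 1.295, 78.541, -3.26], TCP at [0.156, 0.631, 0.24] pointing down, gripper open.
Joint ranges: [-163.93, 163.93], [-17.29, 119.83], [-79.2, 71.16], [3.27, 140.29], [-89.18, 269.18], [5.43, 117.66], [-154.24, 154.24]. Speed limits (degrees/s): [147.25, 147.25, 180, 180, 180, 180, 180].

### API

Orientations are given as [roll, pitch, yaw] about the fixed x, y, z axes, in that order (R = Rz(yaw) Ry(pitch) Rx(roll)).
In Python, from cell import env, read_camera gives the robot as it stands.
- The arm moves only by the shell command python3 -m jog 'ROWS' [FORCE]. ROWS is JSON, a list of rows, each a list of 5 numbers: the opening, from 0 (shut) to 1 (fully open), then the shift along the tool's x, y, z each as a share of 0.02 m, from -1 to 1, then the turn about the tool's z as a share of 45 degrees, from -1 to 1. In form: [[gripper, x, y, z, yaw], ...]. A call has 1 to 12 rows; each row shifts and turns the commanded pose from where the row before left it, along the tool's axes as they then stand; what a row does not reach is not made up. A row lasts 1/12 s, in which the tool goes at most 41.7 mm and 7.16 degrees, less where a joint would pass 70% of its speed; a pose out of reach is approached as far as the arm can. A call with a number of a shift or a turn outside -1 to 1 is refused whole. A call with a gripper value outside its range is refused whole. The fingers move at their own pace and stop on an object; FORCE is the grip in N (left out, the last holds). Time passes only in rows, so rows that do not move let the fingers close. It gives the time, the measured TCP pose, the force, the opening and the grip force at its end, in the units of the state.
- env.get_obs(): the state, without advancing time (a new reading comes with each control period).
- read_camera(name): name is "scene" or "side" or "wrist"; returns a dict with "color" (420x560x3 uint8, red, green, blue), "range_z" (420x560 float32, m along the optical axis (not along the pixel's ray), 0 where there is no reading), "mtx" (3x3 intrinsics, pixels), "world_from_camera" (4x4, takes a point from camera to world coordinates); the wrist camera has in their place "T_tool_cam" (4x4, takes a point from camera to tool coordinates, whose origin is the TCP and whose axes are the flange's). Camera axes: x right, y down, z forward; pixel columns grow to the right and rows downward; lengths in m; the calibration is good to about 2 mm. A picture is of the moment at which its call begins: read the wrist's pose just before it.
- env.sign_off(): hands the job in; it is judged then, once.
The state is a dict: "time_s": time; "qpos": joint angles; "joint_velocities": joint speeds; "effort": joint torques, N m; "tool_pos": TCP position; "tool_rot": TCP orientation; "force": force on the tool from outside, world axes, zero at the start; "wrist_torque": the same for the moment, N m; "grip_width": finger opening in m; "grasp_force": force on a finger pad.
Only numpy, scipy, OpenCV 4.12 (cv2) and the standard library are available. Lean on these libraries where they do the work, as an engineer would, in place of code of your own. Each camera call takes 0.05 s, during which the arm holds its last target. There are 200 camera calls.

## Working session

There is one attempt and no reset: what is moved stays moved. The work goes in short steps, Python scripts to look and compute and a shell command to move; the robot and the scene stay as the last step left them, time stands still between calls to the robot, and variables do not carry over. Pictures are saved under pics/ and viewed, at most 10 in all, crops included, and the job is handed in when it is done.

```bash
mkdir -p pics; ls; cat > h.py <<'E'
import numpy as np, cv2
from cell import env, read_camera
from scipy.spatial.transform import Rotation as R
def save(n,c): cv2.imwrite('pics/'+n+'.png',cv2.cvtColor(c,cv2.COLOR_RGB2BGR))
def cloud(d):
    z=d['range_z'];K=d['mtx'];v,u=np.indices(z.shape)
    p=np.stack([(u-K[0,2])/K[0,0]*z,(v-K[1,2])/K[1,1]*z,z],-1)
    T=d['world_from_camera'];return p@T[:3,:3].T+T[:3,3]
def wcloud(d,o):
    Tc=d['T_tool_cam'];d=dict(d);M=np.eye(4);M[:3,:3]=R.from_euler('xyz',o['tool_rot'],degrees=True).as_matrix();M[:3,3]=o['tool_pos']
    d['world_from_camera']=M@Tc;return cloud(d)
E
python3 - <<'E'
from h import *
import pickle
o=env.get_obs();print(o)
for n in('scene','side','wrist'):
    d=read_camera(n);pickle.dump(d,open(n+'.pkl','wb'));save(n,d['color'])
    print(n,d['mtx'].round(1).tolist(),d.get('world_from_camera',d.get('T_tool_cam')).round(3).tolist())
E
```

```text
pics
{'time_s': 0.0, 'qpos': array([-75.33773057,  18.43967747,  -4.01610191,  83.17467368,
         1.29682852,  78.54203882,  -3.26105613]), 'joint_velocities': array([-0.10065925, -0.103362  ,  0.00311639, -0.01971542, -0.05796474,
        0.01753807, -0.00943986]), 'effort': array([-4.92460174e-06, -4.91273725e+01, -4.03602831e-01, -3.12526309e+01,
       -6.39149174e-02,  4.36471682e-02,  1.60568616e-04]), 'tool_pos': array([0.15557271, 0.63056445, 0.23845659]), 'tool_rot': array([-1.79888960e+02,  7.42389209e-03,  1.66147333e+02]), 'force': array([ 0.32227839,  0.68985072, -0.41000811]), 'wrist_torque': array([ 0.01173218, -0.00163666,  0.01818834]), 'grasp_force': 0.0, 'grip_width': 0.08701293610032815}
scene [[439.1, 0.0, 283.0], [0.0, 439.1, 207.8], [0.0, 0.0, 1.0]] [[-0.599, 0.563, -0.57, 1.258], [0.801, 0.434, -0.413, 0.446], [0.015, -0.704, -0.71, 0.948], [0.0, 0.0, 0.0, 1.0]]
side [[521.8, 0.0, 271.1], [0.0, 521.8, 211.1], [0.0, 0.0, 1.0]] [[0.999, -0.006, 0.037, 0.487], [-0.032, -0.65, 0.76, -1.2], [0.02, -0.76, -0.649, 1.008], [0.0, 0.0, 0.0, 1.0]]
wrist [[360.3, 0.0, 283.9], [0.0, 360.3, 207.7], [0.0, 0.0, 1.0]] [[-0.001, -0.956, -0.293, 0.08], [1.0, -0.001, -0.001, 0.001], [0.0, -0.293, 0.956, -0.145], [0.0, 0.0, 0.0, 1.0]]
```

View pics/scene.png

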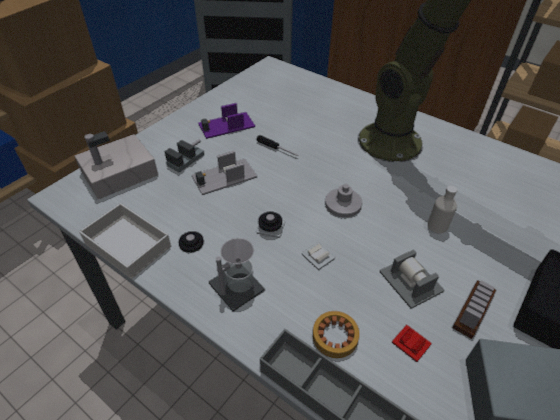

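View pics/side.png

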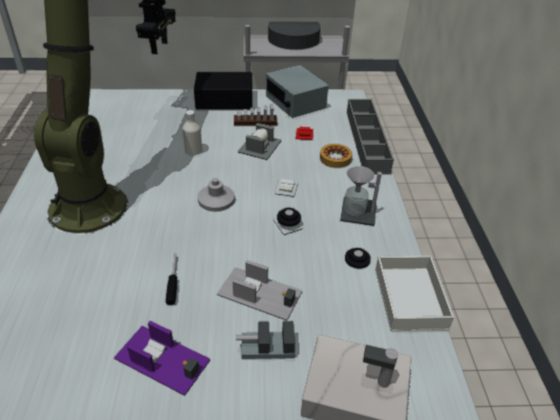

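Scene view: the spacer is in the grey tray at (411,272). The possible mix-ups are:
- For the spacer: the white jar at (442,213).
- For saddle_b: the empty grey saddle at (318,256). The capped one at (270,222) and the red one at (412,342) are out.
- For the trough: the steel one at (225,173). The purple one at (227,120) is out.

The crop below checks these choices, and I measure at the same time.

```bash
cat > m.py <<'E'
from h import *
import pickle
D={n:pickle.load(open(n+'.pkl','rb')) for n in('scene','side')}
P={n:cloud(D[n]) for n in D}
for name,(u,v) in dict(tray=(411,278),sb=(318,256),tr=(225,173)).items():
    c=P['scene'][v,u];print(name,c.round(3))
    pts=[]
    for n in D:
        q=P[n][...];near=np.hypot(q[...,0]-c[0],q[...,1]-c[1])<.13
        bench=np.median(q[...,2][near&(q[...,2]<.004)&(q[...,2]>-.01)])
        m=near&(q[...,2]>.004)&(q[...,2]<.013)
        m=m.astype(np.uint8);k,l,st,ce=cv2.connectedComponentsWithStats(m)
        i=1+np.argmax(st[1:,4]); pp=q[l==i][:,:2]
        r=cv2.minAreaRect((pp*1000).astype(np.float32));print(n,'bench',bench,'plate',len(pp),r)
        h=near&(q[...,2]>.018)&(q[...,2]<.09);print('  high',h.sum(),q[h].mean(0).round(3),q[h].max(0).round(3),q[h].min(0).round(3))
s=D['scene']['color']
a=cv2.resize(s[235:315,360:460],(400,320),interpolation=cv2.INTER_CUBIC)
b=cv2.resize(s[140:220,180:280],(400,320),interpolation=cv2.INTER_CUBIC)
c=cv2.resize(s[220:280,280:360],(400,280),interpolation=cv2.INTER_CUBIC)
d=cv2.resize(D['side']['color'][255:320,210:310],(400,280),interpolation=cv2.INTER_CUBIC)
save('crop',np.vstack([np.hstack([a,b]),np.hstack([c,d])]))
E
python3 m.py
```

```text
tray [0.535 0.324 0.043]
scene bench 0.0020942068248733237 plate 830 ((538.8695678710938, 331.7864685058594), (107.67774200439453, 175.36009216308594), 8.557690620422363)
  high 1044 [0.522 0.324 0.052] [0.652 0.379 0.071] [0.463 0.266 0.018]
side bench -0.000726582974301726 plate 313 ((515.0912475585938, 316.78515625), (142.39895629882812, 111.33495330810547), 65.37731170654297)
  high 513 [0.516 0.309 0.047] [0.563 0.452 0.067] [0.469 0.26  0.018]
sb [0.6   0.088 0.016]
scene bench 0.002024824168702588 plate 267 ((589.4420166015625, 82.33256530761719), (79.10751342773438, 77.36737060546875), 80.8119888305664)
  high 146 [0.592 0.085 0.023] [0.615 0.11  0.028] [0.566 0.059 0.018]
side bench -0.0005989064745830497 plate 154 ((593.4163818359375, 79.22299194335938), (78.71992492675781, 64.37798309326172), 75.67961120605469)
  high 65 [0.596 0.082 0.021] [0.62  0.111 0.025] [0.572 0.053 0.018]
tr [ 0.492 -0.346  0.008]
scene bench 0.001975964316991985 plate 836 ((487.6416015625, -344.1809997558594), (159.60980224609375, 225.02474975585938), 66.80846405029297)
  high 689 [ 0.498 -0.351  0.042] [ 0.59  -0.279  0.069] [ 0.438 -0.476  0.018]
side bench -0.00036595802079308903 plate 1546 ((506.16815185546875, -341.9358825683594), (103.92950439453125, 191.98843383789062), 63.68600845336914)
  high 923 [ 0.5   -0.344  0.041] [ 0.592 -0.281  0.066] [ 0.44  -0.475  0.018]
```

View pics/crop.png

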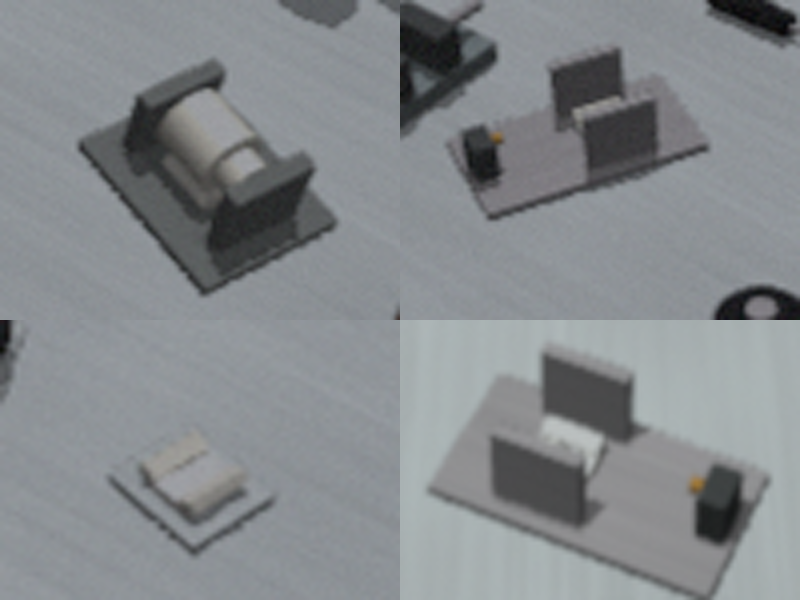

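The crop confirms the choices. The spacer lies between the tray's end blocks with its nose to the lower right. The empty saddle is bottom left, and the steel trough's orange pin tip is at the block end. Next I move above the tray and turn.

```bash
cat >> h.py <<'E'
def go(x=None,y=None,z=None,yaw=None):
    o=env.get_obs();p=np.array(o['tool_pos']);w=o['tool_rot'][2]
    t=np.array([a if a is not None else b for a,b in zip((x,y,z),p)])
    M=R.from_euler('xyz',o['tool_rot'],degrees=True).as_matrix()
    s=M.T@(t-p)/.02
    dy=0 if yaw is None else -((yaw-w+180)%360-180)/45
    print('t',round(o['time_s'],2),'at',p.round(4),np.round(o['tool_rot'],2),'w',round(o['grip_width'],4),'| shares xyz',s.round(2),'yaw',round(dy,3),'| F',np.round(o['force'],1),'g',round(o['grasp_force'],1))
E
python3 -m jog '[[1,-0.5,-0.25,0,0],[1,-0.97,-0.5,-0.2,0],[1,-0.97,-0.5,-0.2,0],[1,-0.97,-0.5,-0.2,0],[1,-0.97,-0.5,-0.2,0],[1,-0.97,-0.5,-0.2,0],[1,-0.97,-0.5,-0.2,0],[1,-0.97,-0.5,-0.2,0],[1,-0.97,-0.5,-0.2,0],[1,-0.97,-0.5,-0.2,0],[1,-0.97,-0.5,-0.2,0],[1,-0.97,-0.5,-0.2,0]]' 9
python3 -m jog '[[1,-0.97,-0.5,0,0],[1,-0.97,-0.5,0,0],[1,-0.97,-0.5,0,0],[1,-0.97,-0.5,0,0],[1,-0.97,-0.5,0,0],[1,-0.97,-0.5,0,0],[1,-0.97,-0.5,0,0],[1,-0.97,-0.5,0,0],[1,-0.97,-0.5,0,0],[1,-0.97,-0.5,0,0],[1,-0.5,-0.25,0,0.1],[1,0,0,0,0.15]]'
python3 -m jog '[[1,0,0,0,0.15],[1,0,0,0,0.15],[1,0,0,0,0.15],[1,0,0,0,0.15],[1,0,0,0,0.15],[1,0,0,0,0.15],[1,0,0,0,0.15],[1,0,0,0,0.15],[1,0,0,0,0.15],[1,0,0,0,0.15],[1,0,0,0,0.15],[1,0,0,0,0.15]]'
python3 -m jog '[[1,0,0,0,0.15],[1,0,0,0,0.1],[1,0,0,0,0],[1,0,0,0,0]]'
python3 - <<'E'
from h import *
import pickle
go(.515,.317,.3,65)
o=env.get_obs();d=read_camera('wrist');save('w1',d['color']);q=wcloud(d,o);pickle.dump((d,o),open('w1.pkl','wb'))
near=np.hypot(q[...,0]-.515,q[...,1]-.317)<.1
print('bench',np.median(q[...,2][np.abs(q[...,2])<.006]))
def big(m):
    k,l,st,ce=cv2.connectedComponentsWithStats(m.astype(np.uint8));i=1+np.argmax(st[1:,4]);return l==i
m=big(near&(q[...,2]>.005)&(q[...,2]<.08));print('tray',cv2.minAreaRect((q[m][:,:2]*1000).astype(np.float32)))
# end-block tops
k,l,st,ce=cv2.connectedComponentsWithStats((near&(q[...,2]>.052)&(q[...,2]<.075)&(d['color'].mean(-1)<140)).astype(np.uint8))
for i in range(1,k):
    if st[i,4]>60: print('blk',st[i,4],cv2.minAreaRect((q[l==i][:,:2]*1000).astype(np.float32)),q[l==i].mean(0).round(4))
E
```

```text
time_s: 1.15
tool_pos: [0.3463, 0.4642, 0.2837]
tool_rot: [-180.0, 0.0, 166.1]
force: [-0.5, -0.6, -0.0]
grip_width: 0.0871
grasp_force: 0.0
time_s: 2.15
tool_pos: [0.5209, 0.3104, 0.2834]
tool_rot: [-179.9, 0.1, 154.3]
force: [-0.7, -0.7, -0.2]
grip_width: 0.0868
grasp_force: 0.0
time_s: 3.15
tool_pos: [0.5181, 0.314, 0.2835]
tool_rot: [-180.0, 0.0, 73.5]
force: [0.4, -0.2, 0.7]
grip_width: 0.0871
grasp_force: 0.0
time_s: 3.48
tool_pos: [0.518, 0.3144, 0.2835]
tool_rot: [-180.0, 0.0, 62.7]
force: [0.3, -0.2, -1.3]
grip_width: 0.0869
grasp_force: 0.0
t 3.48 at [0.518  0.3144 0.2835] [-1.800e+02  1.000e-02  6.275e+01] w 0.0869 | shares xyz [ 0.05 -0.2  -0.82] yaw -0.05 | F [ 0.3 -0.2 -1.3] g 0.0
bench -0.0002739144041039865
tray ((514.5797119140625, 324.5791320800781), (130.08731079101562, 109.94413757324219), 65.20341491699219)
blk 922 ((532.3837280273438, 362.56646728515625), (14.275979995727539, 63.63761901855469), 65.19245147705078) [0.5325 0.3631 0.0613]
blk 2785 ((511.33258056640625, 316.41326904296875), (80.2517318725586, 63.54695510864258), 64.76358032226562) [0.5088 0.3117 0.0596]
```

View pics/w1.png

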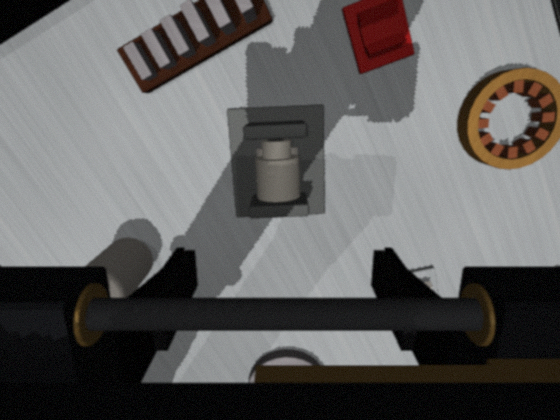

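Wrist view: tray at (277,160), with the nose up (tray +x) at (275,147). The jar is at (120,270), outside the tray. I'll measure where the spacer sits along the tray and the clearance to the jar.

```bash
python3 - <<'E'
from h import *
import pickle
d,o=pickle.load(open('w1.pkl','rb'));q=wcloud(d,o)
c=np.array([.5146,.3246]);a=np.radians(65.2);e=np.array([np.cos(a),np.sin(a)]);n=np.array([-e[1],e[0]])
x=(q[...,:2]-c)@e;y=(q[...,:2]-c)@n
for lo,hi in((.058,.07),(.05,.0575)):
    m=(abs(x)<.034)&(abs(y)<.008)&(q[...,2]>lo)&(q[...,2]<hi);print(lo,m.sum(),np.percentile(x[m],[1,50,99]).round(4))
m=(abs(x)<.012)&(abs(y)<.03)&(q[...,2]>.045);print('y',np.percentile(y[m],[1,99]).round(4),'top',q[...,2][m].max())
S=pickle.load(open('scene.pkl','rb'));p=cloud(S);print('jar',p[205:232,436:450].reshape(-1,3).mean(0).round(3),p[:,:][195,450].round(3))
t=c-.004*e;go(t[0],t[1],.12,65.2);go(t[0],t[1],.039,65.2)
E
```

```text
0.058 644 [-0.0302 -0.0077  0.0131]
0.05 286 [0.0131 0.0221 0.0312]
y [-0.0228  0.0224] top 0.06482930371024936
jar [0.313 0.309 0.066] [0.299 0.303 0.141]
t 3.53 at [0.518  0.3145 0.2835] [-1.7999e+02  1.0000e-02  6.2750e+01] w 0.0869 | shares xyz [ 0.17 -0.37  8.18] yaw -0.054 | F [ 0.1 -0.1 -2.1] g 0.0
t 3.53 at [0.518  0.3145 0.2835] [-1.7999e+02  1.0000e-02  6.2750e+01] w 0.0869 | shares xyz [ 0.17 -0.37 12.23] yaw -0.054 | F [ 0.1 -0.1 -2.1] g 0.0
```

```bash
python3 -m jog '[[1,0.17,-0.37,0,-0.054],[1,0,0,1,0],[1,0,0,1,0],[1,0,0,1,0],[1,0,0,1,0],[1,0,0,1,0],[1,0,0,1,0],[1,0,0,1,0],[1,0,0,1,0],[1,0,0,0,0],[1,0,0,0,0]]' 9
python3 - <<'E'
from h import *
c=np.array([.5146,.3246]);a=np.radians(65.2);e=np.array([np.cos(a),np.sin(a)]);t=c-.004*e;go(t[0],t[1],.039,65.2)
E
```

```text
time_s: 4.45
tool_pos: [0.5124, 0.321, 0.1228]
tool_rot: [-179.9, 0.1, 65.1]
force: [0.9, 0.1, 0.8]
grip_width: 0.0873
grasp_force: 0.0
t 4.45 at [0.5124 0.321  0.1228] [-1.7994e+02  1.2000e-01  6.5130e+01] w 0.0873 | shares xyz [0.02 0.03 4.19] yaw -0.001 | F [0.9 0.1 0.8] g 0.0
```

```bash
python3 -m jog '[[1,0,0,1,0],[1,0,0,1,0],[1,0,0,1,0],[1,0,0,0.7,0],[1,0,0,0.4,0],[0.7,0,0,0.08,0],[0.62,0,0,0,0],[0.62,0,0,0,0],[0.6,0,0,0,0],[0.58,0,0,0,0]]' 8
python3 -m jog '[[0.56,0,0,0,0],[0.54,0,0,0,0],[0.52,0,0,0,0],[0.5,0,0,0,0],[0.48,0,0,0,0],[0.46,0,0,0,0]]' 8
python3 -c "from h import *;go(z=.039)"
```

```text
time_s: 5.28
tool_pos: [0.5137, 0.3221, 0.0412]
tool_rot: [180.0, -0.1, 65.1]
force: [-0.6, -0.8, 0.1]
grip_width: 0.0617
grasp_force: 0.0
time_s: 5.78
tool_pos: [0.5133, 0.3216, 0.0403]
tool_rot: [180.0, -0.0, 65.1]
force: [0.7, 0.0, 2.0]
grip_width: 0.048
grasp_force: 8.0
t 5.78 at [0.5133 0.3216 0.0403] [ 1.7997e+02 -3.0000e-02  6.5070e+01] w 0.048 | shares xyz [-0.   -0.    0.06] yaw 0 | F [0.7 0.  2. ] g 8.0
```

```bash
python3 -m jog '[[0.46,0,0,-0.1,0],[0.46,0,0,-0.3,0],[0.46,0,0,-0.6,0],[0.46,0,0,-1,0],[0.46,0,0,-1,0],[0.46,0,0,-1,0],[0.46,0,0,-1,0],[0.46,0,0,-1,0],[0.46,0,0,-1,0],[0.46,0,0,-1,0],[0.46,0,0,-1,0],[0.46,0,0,-1,0]]' 8
python3 -m jog '[[0.46,-0.4,0.25,-0.4,0],[0.46,-0.8,0.55,0,0],[0.46,-0.97,0.62,0,0],[0.46,-0.97,0.62,0,0],[0.46,-0.97,0.62,0,0],[0.46,-0.97,0.62,0,0],[0.46,-0.97,0.62,0,0],[0.46,-0.97,0.62,0,0],[0.46,-0.97,0.62,0,0],[0.46,-0.97,0.62,0,0],[0.46,-0.97,0.62,0,0],[0.46,-0.97,0.62,0,0]]'
python3 -m jog '[[0.46,-0.97,0.62,0,0],[0.46,-0.97,0.62,0,0],[0.46,-0.97,0.62,0,-0.1],[0.46,-0.6,0.4,0,-0.12],[0.46,0,0,0,0],[0.46,0,0,0,0]]'
cat > rect.py <<'E'
from h import *
import sys,pickle
nm,cx,cy,rad=sys.argv[1],*map(float,sys.argv[2:5])
go();o=env.get_obs();d=read_camera('wrist');save(nm,d['color']);q=wcloud(d,o);pickle.dump((d,o),open(nm+'.pkl','wb'))
near=np.hypot(q[...,0]-cx,q[...,1]-cy)<rad
print('q',o['qpos'].round(0),'bench',np.median(q[...,2][np.abs(q[...,2])<.006]))
for lo,hi in((.0045,.08),(.017,.08),(.05,.08)):
    k,l,st,ce=cv2.connectedComponentsWithStats((near&(q[...,2]>lo)&(q[...,2]<hi)).astype(np.uint8))
    for i in range(1,k):
        if st[i,4]>80: print(lo,st[i].tolist(),np.round(np.hstack(cv2.minAreaRect((q[l==i][:,:2]*1000).astype(np.float32))),1),q[l==i].mean(0).round(4))
E
python3 rect.py w2 .593 .081 .07
```

```text
time_s: 6.78
tool_pos: [0.5126, 0.3213, 0.2418]
tool_rot: [-180.0, -0.0, 65.1]
force: [0.3, 0.7, -3.2]
grip_width: 0.0475
grasp_force: 8.0
time_s: 7.78
tool_pos: [0.5474, 0.0627, 0.2478]
tool_rot: [-180.0, 0.0, 65.0]
force: [0.2, -0.8, -2.3]
grip_width: 0.0477
grasp_force: 8.0
time_s: 8.28
tool_pos: [0.5599, -0.0192, 0.2478]
tool_rot: [-180.0, -0.0, 74.7]
force: [0.5, 0.4, -2.7]
grip_width: 0.0478
grasp_force: 8.0
t 8.28 at [ 0.5599 -0.0192  0.2478] [-1.7996e+02 -1.0000e-02  7.4730e+01] w 0.0478 | shares xyz [0. 0. 0.] yaw 0 | F [ 0.5  0.4 -2.7] g 8.0
q [-33.   8.  36.  97.  -5.  77. -12.] bench -0.00028294960726488183
0.0045 [257, 29, 63, 76, 4596] [593.7  85.9  70.1  61.7  76.2] [0.5939 0.0863 0.0122]
0.017 [268, 41, 42, 17, 623] [597.8 101.1  14.3  39.5  74.8] [0.5976 0.1014 0.0204]
0.017 [269, 76, 41, 17, 582] [589.9  70.2  14.2  39.7  76.2] [0.5898 0.0699 0.0204]
```

View pics/w2.png

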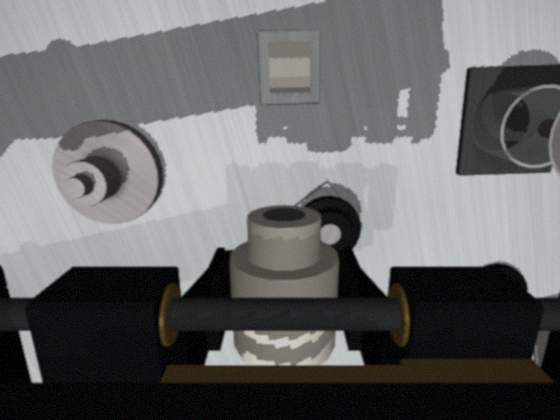

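Wrist view: the empty saddle is at (289,67) with its rails running across the image. The spacer is held upright at (285,270) with the nose ahead, and the funnel at (510,120) is well clear. I place the nose towards -14° so the later turn into the trough stays within joint range.

```bash
python3 -m jog '[[0.46,0.5,0,0,0],[0.46,0.9,0,0,0],[0.46,1,0,0,0],[0.46,1,0,0,0],[0.46,1,0,0,0],[0.46,0.7,0,0,0],[0.46,0.4,0,0,0.1],[0.46,0,0,0,0.15],[0.46,0,0,0,0.15],[0.46,0,0,0,0.15],[0.46,0,0,0,0.15],[0.46,0,0,0,0.15]]' 8
python3 -m jog '[[0.46,0,0,0.5,0.15],[0.46,0,0,0.5,0.15],[0.46,0,0,0.5,0.15],[0.46,0,0,0.5,0.15],[0.46,0,0,0.5,0.15],[0.46,0,0,0.5,0.15],[0.46,0,0,0.5,0.15],[0.46,0,0,0.5,0.067],[0.46,0,0,0,0],[0.46,0,0,0,0]]'
python3 -c "from h import *;go(.5898,.0869,.0403,-13.8)"
```

```text
time_s: 9.33
tool_pos: [0.5888, 0.0902, 0.2478]
tool_rot: [-180.0, 0.0, 36.5]
force: [0.6, 0.1, -2.4]
grip_width: 0.0475
grasp_force: 8.0
time_s: 10.17
tool_pos: [0.5885, 0.0899, 0.1675]
tool_rot: [180.0, 0.1, -13.4]
force: [0.0, -0.2, -2.5]
grip_width: 0.0477
grasp_force: 8.0
t 10.17 at [0.5885 0.0899 0.1675] [ 1.7997e+02  7.0000e-02 -1.3360e+01] w 0.0477 | shares xyz [0.11 0.13 6.36] yaw 0.01 | F [ 0.  -0.2 -2.5] g 8.0
```

```bash
python3 -m jog '[[0.46,0.11,0.13,0.6,0.01],[0.46,0,0,1,0],[0.46,0,0,1,0],[0.46,0,0,1,0],[0.46,0,0,1,0],[0.46,0,0,0.6,0],[0.46,0,0,0.4,0],[0.46,0,0,0.2,0],[0.46,0,0,0,0],[0.46,0,0,0,0]]' 8
python3 -c "from h import *;go(.5898,.0869,.0403,-13.8)"
```

```text
time_s: 11.0
tool_pos: [0.5914, 0.0856, 0.0528]
tool_rot: [-180.0, -0.1, -14.0]
force: [0.0, 0.2, -1.9]
grip_width: 0.0474
grasp_force: 8.0
t 11.0 at [0.5914 0.0856 0.0528] [-1.7996e+02 -8.0000e-02 -1.3990e+01] w 0.0474 | shares xyz [-0.09 -0.04  0.62] yaw -0.004 | F [ 0.   0.2 -1.9] g 8.0
```

```bash
python3 -m jog '[[0.46,-0.05,-0.03,0.12,0],[0.46,0,0,0.12,0],[0.46,0,0,0.1,0],[0.46,0,0,0.06,0],[0.46,0,0,0.05,0],[0.46,0,0,0.04,0],[0.46,0,0,0.03,0],[0.46,0,0,0,0]]' 8
python3 -c "from h import *;go(.5898,.0869,.0403,-13.8)"
```

```text
time_s: 11.67
tool_pos: [0.5897, 0.0864, 0.0415]
tool_rot: [180.0, 0.0, -14.0]
force: [0.0, 0.3, -2.2]
grip_width: 0.048
grasp_force: 8.0
t 11.67 at [0.5897 0.0864 0.0415] [ 1.800e+02  1.000e-02 -1.398e+01] w 0.048 | shares xyz [-0.   -0.02  0.06] yaw -0.004 | F [ 0.   0.3 -2.2] g 8.0
```

```bash
python3 -m jog '[[0.46,0,0,0.025,0],[0.46,0,0,0.025,0],[0.46,0,0,0,0]]' 8
python3 -m jog '[[0.46,0,0,0.025,0],[0.46,0,0,0,0]]' 8
```

```text
time_s: 11.92
tool_pos: [0.59, 0.0863, 0.0409]
tool_rot: [-180.0, -0.0, -14.0]
force: [-0.7, -0.2, -0.6]
grip_width: 0.0479
grasp_force: 8.0
time_s: 12.08
tool_pos: [0.59, 0.0863, 0.0408]
tool_rot: [-180.0, -0.0, -14.0]
force: [-1.7, -0.7, 4.4]
grip_width: 0.048
grasp_force: 8.0
```

```bash
python3 -m jog '[[0.56,0,0,0,0],[0.6,0,0,0,0],[0.7,0,0,0,0],[0.85,0,0,0,0],[1,0,0,0,0],[1,0,0,0,0],[1,0,0,-0.3,0],[1,0,0,-1,0],[1,0,0,-1,0],[1,0,0,-1,0],[1,0,0,-1,-0.1],[1,0,0,-1,-0.15]]' 8
python3 -m jog '[[1,0,0,-1,-0.15],[1,0,0,-1,-0.15],[1,0,0,-1,-0.15],[1,0,0,-1,-0.15],[1,0,0,0,-0.15],[1,0,0,0,-0.15],[1,0,0,0,-0.15],[1,0,0,0,-0.15],[1,0,0,0,-0.15],[1,0,0,0,-0.15],[1,0,0,0,-0.15],[1,0,0,0,-0.105]]'
python3 -m jog '[[1,0,0,0,0],[1,0,0,0,0]]'
cat > meas.py <<'E'
from h import *
import pickle,sys
nm,cx,cy,yaw=sys.argv[1],*map(float,sys.argv[2:5])
go(cx,cy,.039);o=env.get_obs();d=read_camera('wrist');save(nm,d['color']);q=wcloud(d,o)
c=np.array([cx,cy]);a=np.radians(yaw);e=np.array([np.cos(a),np.sin(a)]);n=np.array([-e[1],e[0]])
x=(q[...,:2]-c)@e;y=(q[...,:2]-c)@n
for lo,hi in((.058,.07),(.05,.0575)):
    m=(abs(x)<.05)&(abs(y)<.007)&(q[...,2]>lo)&(q[...,2]<hi);print(lo,m.sum(),np.percentile(x[m],[1,50,99]).round(4) if m.sum() else '')
m=(abs(x+.005)<.012)&(abs(y)<.03)&(q[...,2]>.048);print('y',np.percentile(y[m],[1,99]).round(4),'top',np.percentile(q[...,2][m],99).round(4))
m=(abs(x)<.06)&(abs(y)<.03)&(q[...,2]>.045);print('rect',np.round(np.hstack(cv2.minAreaRect((q[m][:,:2]*1000).astype(np.float32))),1))
E
python3 meas.py w3 .5937 .0859 -13.8
```

```text
time_s: 13.08
tool_pos: [0.5898, 0.0863, 0.1475]
tool_rot: [180.0, -0.0, -2.5]
force: [-0.4, -0.0, 0.6]
grip_width: 0.0871
grasp_force: 0.0
time_s: 14.08
tool_pos: [0.5898, 0.0862, 0.2266]
tool_rot: [180.0, -0.0, 76.5]
force: [-0.2, 0.4, -0.4]
grip_width: 0.0867
grasp_force: 0.0
time_s: 14.25
tool_pos: [0.5898, 0.0862, 0.2265]
tool_rot: [180.0, -0.0, 76.1]
force: [0.5, 0.1, -0.7]
grip_width: 0.0868
grasp_force: 0.0
t 14.25 at [0.5898 0.0862 0.2265] [ 1.7998e+02 -2.0000e-02  7.6080e+01] w 0.0868 | shares xyz [0.03 0.19 9.37] yaw 0 | F [ 0.5  0.1 -0.7] g 0.0
0.058 758 [-0.0322 -0.0106  0.011 ]
0.05 284 [0.0122 0.0205 0.0287]
y [-0.0165  0.0297] top 0.3209
rect [594.4  89.3  53.  119.8  76.2]
```

View pics/w3.png

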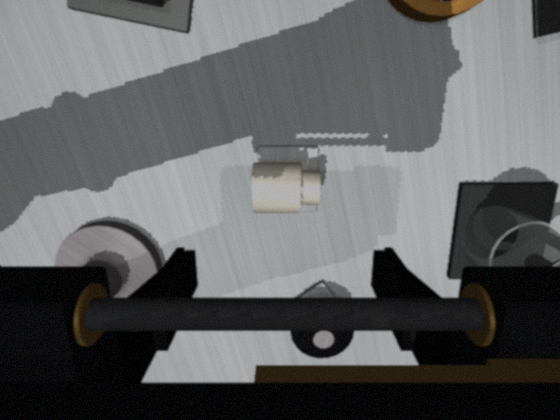

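Wrist view: the spacer rests level on the saddle at (285,187), nose right at (312,187), released. Now I grasp it by the ends.

```bash
python3 -m jog '[[1,0.03,0.11,0.5,0],[1,0,0,1,0],[1,0,0,1,0],[1,0,0,1,0],[1,0,0,1,0],[1,0,0,1,0],[1,0,0,1,0],[1,0,0,0.9,0],[1,0,0,0.5,0],[1,0,0,0.3,0],[1,0,0,0,0],[1,0,0,0,0]]' 8
python3 -c "from h import *;go(.592,.0863,.038,76.2)"
```

```text
time_s: 15.3
tool_pos: [0.5925, 0.0865, 0.0625]
tool_rot: [180.0, -0.0, 76.2]
force: [-0.2, 0.3, 0.1]
grip_width: 0.0871
grasp_force: 0.0
t 15.3 at [0.5925 0.0865 0.0625] [ 1.7996e+02 -1.0000e-02  7.6210e+01] w 0.0871 | shares xyz [-0.02 -0.02  1.22] yaw 0.0 | F [-0.2  0.3  0.1] g 0.0
```

```bash
python3 -m jog '[[1,0,0,0.6,0],[1,0,0,0.4,0],[0.9,0,0,0.22,0],[0.82,0,0,0,0],[0.79,0,0,0,0],[0.77,0,0,0,0],[0.75,0,0,0,0],[0.74,0,0,0,0],[0.73,0,0,0,0],[0.72,0,0,0,0],[0.7,0,0,0,0],[0.68,0,0,0,0]]' 9
python3 -m jog '[[0.66,0,0,0,0],[0.64,0,0,0,0],[0.62,0,0,0,0]]' 9
python3 -c "from h import *;go(.592,.0863,.038,76.2)"
```

```text
time_s: 16.3
tool_pos: [0.5922, 0.0865, 0.0378]
tool_rot: [180.0, -0.0, 76.2]
force: [0.1, -0.4, 0.1]
grip_width: 0.0616
grasp_force: 9.0
time_s: 16.55
tool_pos: [0.5922, 0.0865, 0.0378]
tool_rot: [180.0, -0.0, 76.2]
force: [-0.6, -0.1, 0.7]
grip_width: 0.0621
grasp_force: 9.0
t 16.55 at [0.5922 0.0865 0.0378] [ 1.7999e+02 -1.0000e-02  7.6240e+01] w 0.0621 | shares xyz [-0.01 -0.01 -0.01] yaw 0.001 | F [-0.6 -0.1  0.7] g 9.0
```

```bash
python3 -m jog '[[0.62,0,0,-0.05,0],[0.62,0,0,-0.1,0],[0.62,0,0,-0.3,0],[0.62,0,0,-0.6,0],[0.62,0,0,-1,0],[0.62,0,0,-1,0],[0.62,0,0,-1,0],[0.62,0,0,-1,0],[0.62,0,0,-1,0],[0.62,0,0,-1,0],[0.62,0,0,-1,0],[0.62,0,0,-1,0]]' 9
python3 -m jog '[[0.62,-0.3,0,-1,0],[0.62,-0.6,0,-0.6,0],[0.62,-0.98,-0.05,0,0],[0.62,-0.98,-0.05,0,0],[0.62,-0.98,-0.05,0,0],[0.62,-0.98,-0.05,0,0],[0.62,-0.98,-0.05,0,0],[0.62,-0.98,-0.05,0,0],[0.62,-0.98,-0.05,0,0],[0.62,-0.98,-0.05,0,0],[0.62,-0.98,-0.05,0,0],[0.62,-0.98,-0.05,0,0]]'
python3 -m jog '[[0.62,-0.98,-0.05,0,0],[0.62,-0.98,-0.05,0,0],[0.62,-0.98,-0.05,0,0],[0.62,-0.98,-0.05,0,0],[0.62,-0.98,-0.05,0,0],[0.62,-0.98,-0.05,0,0],[0.62,-0.98,-0.05,0,0],[0.62,-0.98,-0.05,0,0],[0.62,-0.98,-0.05,0,0],[0.62,-0.98,-0.05,0,0],[0.62,-0.98,-0.05,0,0],[0.62,-0.98,-0.05,0,0]]'
python3 -m jog '[[0.62,-0.98,-0.05,0,0],[0.62,-0.98,-0.05,0,0],[0.62,-0.98,-0.05,0,0],[0.62,-0.6,-0.05,0,0.1],[0.62,0,0,0,0.14],[0.62,0,0,0,0.04],[0.62,0,0,0,0],[0.62,0,0,0,0]]'
python3 rect.py w4 .495 -.336 .13
```

```text
time_s: 17.55
tool_pos: [0.5919, 0.0862, 0.2208]
tool_rot: [180.0, -0.0, 76.2]
force: [0.7, -0.3, -2.7]
grip_width: 0.0619
grasp_force: 9.0
time_s: 18.55
tool_pos: [0.5303, -0.1211, 0.251]
tool_rot: [180.0, -0.0, 76.2]
force: [0.1, 0.2, -3.2]
grip_width: 0.0619
grasp_force: 9.0
time_s: 19.55
tool_pos: [0.4623, -0.3461, 0.251]
tool_rot: [180.0, -0.0, 76.2]
force: [0.1, -0.3, -2.4]
grip_width: 0.062
grasp_force: 9.0
time_s: 20.22
tool_pos: [0.4423, -0.4127, 0.2508]
tool_rot: [-180.0, -0.0, 63.7]
force: [0.9, 0.5, -2.4]
grip_width: 0.0618
grasp_force: 9.0
t 20.22 at [ 0.4423 -0.4127  0.2508] [-1.7999e+02 -2.0000e-02  6.3660e+01] w 0.0618 | shares xyz [0. 0. 0.] yaw 0 | F [ 0.9  0.5 -2.4] g 9.0
q [ -2.  17.  52.  91. -14.  79.  25.] bench -0.0002994118243564714
0.0045 [210, 31, 196, 105, 19249] [ 504.2 -338.5  100.2  190.    64.1] [ 0.5054 -0.3374  0.0157]
0.017 [246, 34, 70, 19, 1286] [ 497.  -296.5   10.2   58.8   63.5] [ 0.4964 -0.2977  0.0549]
0.017 [261, 60, 41, 16, 591] [ 488.8 -313.1   13.8   39.4   63.6] [ 0.489  -0.3133  0.0203]
0.017 [372, 66, 34, 35, 960] [ 572.4 -371.7   30.1   28.6   64.1] [ 0.5732 -0.3718  0.0393]
0.017 [262, 95, 40, 15, 552] [ 474.8 -342.4   13.6   39.5   63.6] [ 0.4748 -0.3425  0.0204]
0.017 [249, 116, 66, 14, 873] [ 466.8 -358.8    9.7   59.4   63.6] [ 0.4675 -0.3585  0.0578]
0.05 [246, 34, 70, 15, 996] [ 497.  -296.5   10.1   58.8   63.5] [ 0.4965 -0.2967  0.0609]
0.05 [249, 118, 66, 12, 775] [ 466.9 -358.8    9.7   59.2   63.6] [ 0.4671 -0.3589  0.0611]
```

View pics/w4.png

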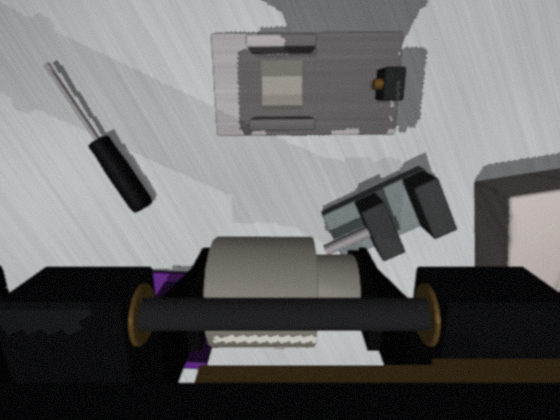

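Wrist view: the trough is at (305,82), with its vee at (282,82) and the pin at (377,84) to the right. The held spacer's nose points right, towards the pin side. Moving over the trough.

```bash
python3 -m jog '[[0.62,0.5,-0.115,0,0],[0.62,0.9,0,0,0],[0.62,1,0,0,0],[0.62,1,0,0,0],[0.62,0.8,0,0,0],[0.62,0.49,0,0.3,0],[0.62,0,0,1,0],[0.62,0,0,1,0],[0.62,0,0,1,0],[0.62,0,0,1,0],[0.62,0,0,1,0],[0.62,0,0,0.5,0]]' 9
python3 -m jog '[[0.62,0,0,0,0],[0.62,0,0,0,0]]'
python3 -c "from h import *;go(.4818,-.3277,.038,63.7)"
python3 -m jog '[[0.62,0,0,0,0]]'
python3 -c "from h import *;go(.4818,-.3277,.038,63.7)"
```

```text
time_s: 21.27
tool_pos: [0.4813, -0.326, 0.1319]
tool_rot: [-179.8, -0.0, 63.7]
force: [-0.4, 0.9, -3.5]
grip_width: 0.0619
grasp_force: 9.0
time_s: 21.43
tool_pos: [0.4825, -0.3273, 0.1347]
tool_rot: [-180.0, 0.0, 63.6]
force: [-0.2, -0.4, -1.9]
grip_width: 0.0618
grasp_force: 9.0
t 21.43 at [ 0.4825 -0.3273  0.1347] [-1.7997e+02  1.0000e-02  6.3640e+01] w 0.0618 | shares xyz [-0.03 -0.02  4.83] yaw -0.001 | F [-0.2 -0.4 -1.9] g 9.0
time_s: 21.52
tool_pos: [0.4833, -0.3279, 0.1359]
tool_rot: [179.9, 0.0, 63.6]
force: [0.4, -0.4, -2.7]
grip_width: 0.0618
grasp_force: 9.0
t 21.52 at [ 0.4833 -0.3279  0.1359] [179.89   0.    63.64] w 0.0618 | shares xyz [-0.03 -0.08  4.89] yaw -0.001 | F [ 0.4 -0.4 -2.7] g 9.0
```

```bash
python3 -m jog '[[0.62,0,0,0.3,0],[0.62,0,0,0.6,0],[0.62,0,0,0.7,0],[0.62,0,0,0.7,0],[0.62,0,0,0.6,0],[0.62,0,0,0.5,0],[0.62,0,0,0.4,0],[0.62,0,0,0.3,0],[0.62,0,0,0.2,0],[0.62,0,0,0.1,0],[0.62,0,0,0,0],[0.62,0,0,0,0]]' 9
python3 -m jog '[[0.62,0,0,0,0],[0.62,0,0,0,0],[0.62,0,0,0,0],[0.62,0,0,0,0]]'
python3 -c "from h import *;go(.4818,-.3277,.038,63.7)"
```

```text
time_s: 22.52
tool_pos: [0.483, -0.3276, 0.047]
tool_rot: [180.0, -0.0, 63.6]
force: [-0.2, -0.9, -2.2]
grip_width: 0.0617
grasp_force: 9.0
time_s: 22.85
tool_pos: [0.4829, -0.3274, 0.0469]
tool_rot: [180.0, -0.0, 63.6]
force: [1.0, 0.2, -2.2]
grip_width: 0.0624
grasp_force: 9.0
t 22.85 at [ 0.4829 -0.3274  0.0469] [ 1.7997e+02 -1.0000e-02  6.3640e+01] w 0.0624 | shares xyz [-0.04 -0.04  0.45] yaw -0.001 | F [ 1.   0.2 -2.2] g 9.0
```

```bash
python3 -m jog '[[0.62,-0.04,-0.05,0.08,0],[0.62,0,0,0.08,0],[0.62,0,0,0.06,0],[0.62,0,0,0.05,0],[0.62,0,0,0.04,0],[0.62,0,0,0.03,0],[0.62,0,0,0.03,0],[0.62,0,0,0,0],[0.62,0,0,0,0]]' 9
python3 -c "from h import *;go(.4818,-.3277,.038,63.7)"
```

```text
time_s: 23.6
tool_pos: [0.4815, -0.3276, 0.0392]
tool_rot: [-180.0, -0.0, 63.6]
force: [0.1, 0.1, -2.3]
grip_width: 0.0618
grasp_force: 9.0
t 23.6 at [ 0.4815 -0.3276  0.0392] [-180.     -0.     63.64] w 0.0618 | shares xyz [0.   0.02 0.06] yaw -0.001 | F [ 0.1  0.1 -2.3] g 9.0
```

```bash
python3 -m jog '[[0.62,0,0.02,0.02,0],[0.62,0,0,0.02,0],[0.62,0,0,0,0]]' 9
python3 -m jog '[[0.62,0,0,0.015,0],[0.62,0,0,0,0]]'
python3 -m jog '[[0.62,0,0,0.015,0],[0.62,0,0,0,0]]'
```

```text
time_s: 23.85
tool_pos: [0.4819, -0.3277, 0.0384]
tool_rot: [-180.0, -0.0, 63.6]
force: [0.0, -0.4, -2.3]
grip_width: 0.0623
grasp_force: 9.0
time_s: 24.02
tool_pos: [0.4818, -0.3277, 0.0381]
tool_rot: [-180.0, -0.0, 63.6]
force: [-0.3, -0.3, -2.6]
grip_width: 0.0616
grasp_force: 9.0
time_s: 24.18
tool_pos: [0.4819, -0.3277, 0.0379]
tool_rot: [180.0, -0.0, 63.6]
force: [1.4, 0.5, -0.9]
grip_width: 0.0621
grasp_force: 9.0
```

```bash
python3 -m jog '[[0.62,0,0,0.015,0],[0.62,0,0,0,0],[0.62,0,0,0,0]]' 9
```

```text
time_s: 24.43
tool_pos: [0.4819, -0.3277, 0.0378]
tool_rot: [180.0, -0.0, 63.6]
force: [-1.0, 1.5, 1.4]
grip_width: 0.062
grasp_force: 9.0
```

```bash
python3 -m jog '[[0.68,0,0,0,0],[0.72,0,0,0,0],[0.74,0,0,0,0],[0.8,0,0,0,0],[0.9,0,0,0,0],[1,0,0,0,0],[1,0,0,0,0],[1,0,0,-0.2,0],[1,0,0,-0.6,0],[1,0,0,-1,0],[1,0,0,-1,0],[1,0,0,-1,0]]' 4
python3 -m jog '[[1,0,0,-1,0],[1,0,0,-1,0],[1,0,0,-1,0],[1,0,0,-1,0],[1,0,0,-1,0],[1,0,0,-0.5,0],[1,0,0,0,0],[1,0,0,0,0],[1,0,0,0,0]]'
python3 meas.py w5 .4818 -.3277 -26.3
python3 rect.py w6 .495 -.336 .13
```

```text
time_s: 25.43
tool_pos: [0.4817, -0.3281, 0.1153]
tool_rot: [180.0, 0.0, 63.6]
force: [1.6, 0.2, 1.3]
grip_width: 0.0871
grasp_force: 0.0
time_s: 26.18
tool_pos: [0.4813, -0.3273, 0.2225]
tool_rot: [-179.9, -0.0, 63.6]
force: [-0.3, -0.2, -0.3]
grip_width: 0.0871
grasp_force: 0.0
t 26.18 at [ 0.4813 -0.3273  0.2225] [-1.7991e+02 -1.0000e-02  6.3640e+01] w 0.0871 | shares xyz [-0.01  0.05  9.17] yaw 0 | F [-0.3 -0.2 -0.3] g 0.0
0.058 765 [-0.0302 -0.0092  0.0126]
0.05 297 [0.0137 0.0226 0.0308]
y [-0.0209  0.0297] top 0.3169
rect [ 481.8 -327.7   60.   120.    63.7]
t 26.23 at [ 0.4812 -0.3272  0.2222] [-1.7987e+02 -1.0000e-02  6.3630e+01] w 0.0869 | shares xyz [0. 0. 0.] yaw 0 | F [0.4 0.1 0.3] g 0.0
q [-12.  14.  51.  96. -11.  75.  15.] bench -0.0003023843781273239
0.0045 [214, 131, 196, 107, 18570] [ 504.1 -338.5  100.2  190.    64.1] [ 0.5059 -0.3344  0.0244]
0.017 [250, 143, 70, 95, 6034] [ 481.9 -327.4   80.2   62.    63.8] [ 0.4819 -0.3251  0.054 ]
0.017 [375, 168, 35, 36, 992] [ 572.5 -371.4   30.1   28.3   64.5] [ 0.574  -0.3701  0.0381]
0.05 [250, 148, 70, 14, 916] [ 497.1 -296.2   10.4   59.    64. ] [ 0.4971 -0.2953  0.0608]
0.05 [250, 168, 70, 47, 2760] [ 481.9 -327.4   43.2   62.    63.6] [ 0.48   -0.324   0.0587]
0.05 [252, 223, 67, 15, 919] [ 466.7 -358.8   10.4   59.9   64.1] [ 0.467  -0.3575  0.0599]
```

View pics/w5.png

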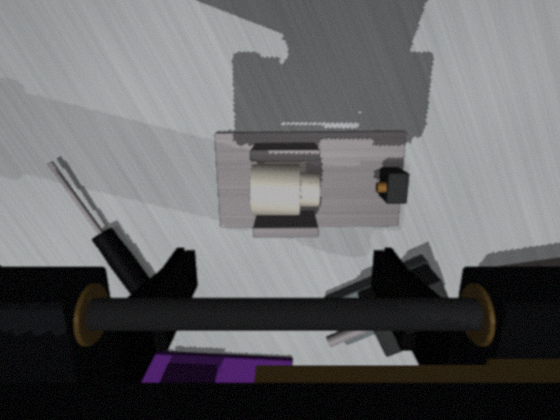

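The picture shows the spacer in the vee at (285,190), nose right towards the pin at (382,187). It is centred to within about 0.3 mm, and the gripper is clear above.

```bash
python3 -c "from cell import env;print(env.sign_off())"
```

```text
the job is handed in; nothing more can be done
None
```

The spacer was rested and released on the uncapped saddle, then gripped by its end faces (9 N at most) and laid in the trough vee with its nose towards the brass pin. It is centred to within about 0.3 mm, the gripper is clear, and the job was handed in at about 26 s.

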